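# Draw out the slide tray with the tray hook

### The job

Take the tray hook from its stand, catch its upturned tip behind the front of the wide cabinet's tray through the finger hole, and gently draw that tray all the way out until it meets its stop. Keep a steady pull of about 10 N on it there for half a second so that it is surely home, never pulling or pushing it with more than 14 N. Pull it with the hook only, leave the narrow cabinet's tray and the other things alone, and put the hook back upright in its stand, with the tray left fully out.

Things in the scene. Friction and masses are not known exactly. Their poses are not given: they have to be found in the camera images.
- tray_hook: loose tray hook, 118 mm tall, 90 g: black handle 16 x 16 mm (z 60 to 115 mm), steel collar diameter 28 (z 55 to 60), 8 mm round shaft, and at the foot a toe of 6 mm bar (upper side z = 6) along the hook's +x, its end turned up (tip 22 mm from the shaft axis, far side 25, top z = 14). 15 mm free between shaft and tip. Origin: on the shaft axis at the toe's underside; z up
- hook_tip (a point): centre of the upturned tip, at (22, 0, 7) mm in the hook's frame; axes as the hook's
- hook_stand: fixed metal stand, 75 x 64 x 70 mm. Its 6 mm thick fork plate (top z = 70 mm) has a slot along x, 13 mm wide, open at -x, closed at x = +36 mm. The hook hangs in it, the collar's underside on the plate and the toe pointing to the stand's +x; it lifts straight up and goes back straight down. Origin: on the worktop below the seat; the base plate is 8 mm thick
- stand_seat (a point): where the hook's shaft axis crosses the plate's top when seated, z = 70 mm in the stand's frame (the hook's origin is then 55 mm lower, 15 mm above the worktop); axes as the stand's
- wide_cabinet: fixed grey cabinet with one sliding tray, 130 mm deep (x), 160 mm wide (y), 72 mm high; origin: centre of the underside; its front looks to its own -x (x = -65 mm). The narrow cabinet beside it looks alike; their places may be swapped
- wide_tray: the wide cabinet's sliding tray; its origin coincides with the cabinet's when the tray is shut and moves with it along the cabinet's -x as it is drawn out. It starts up to 26 mm out, runs with a friction of about 2 N and ends at a hard stop 60 to 78 mm out that differs each time and must be felt; it stays where it is left
- wide_tray_hole (a point): centre of the finger hole in the front face of the wide tray's front panel, 40 mm above the worktop; moves with the tray. Hole 16 mm wide (y), 18 mm high, through the 5 mm thick panel (149 mm wide, from 8 to 65 mm above the worktop); 45 mm are free behind it. Axes as the cabinet's: x points into the cabinet
- narrow_cabinet: fixed grey cabinet like the wide one but 110 mm wide (130 mm deep, 72 mm high); origin: centre of the underside. Not to be opened
- narrow_tray: the narrow cabinet's sliding tray, up to 26 mm out; to be left as found
- petri_dish: loose glass Petri dish, diameter 95, 16 mm high, lying on the wide cabinet (origin: centre of the underside); bystander
- reagent_bottle: loose small clear stoppered bottle, diameter 46, 89 mm high (origin: centre of the underside); bystander
- conical_flask: loose conical glass flask, diameter 64, 114 mm high (origin: centre of the underside); bystander
- tape_roll: loose roll of tape, diameter 72, 18 mm high (origin: centre of the underside); bystander
- marker: loose marker pen, 139 x 16 x 16 mm, lying (origin: centre of the underside); bystander
- stopper: loose black rubber stopper, diameter 35, 30 mm high (origin: centre of the underside); bystander
There are look-alikes about, which are no part of the job. Leave any yellow look-alike of the tray_hook alone.

How it is judged:
On the way, in this order (a step that is already met when the one before it is completed fails the run):
1. the hook is lifted clear of its stand (z of tray_hook in the frame of stand_seat above -0.01 m), for 0.1 s.
2. the hook's tip is through the wide tray's finger hole, behind the panel (x of hook_tip in the frame of wide_tray_hole between 0.007 and 0.03 m and y of hook_tip in the frame of wide_tray_hole between -0.01 and 0.01 m and z of hook_tip in the frame of wide_tray_hole between -0.015 and 0.02 m and x of wide_tray_hole in the frame of wide_cabinet above -0.1 m), for 0.1 s.
3. the tray is held against its stop by the hook with a steady pull between 7 and 14 N (contact force between tray_hook and wide_tray above 7 N and linear speed of wide_tray below 0.005 m/s and x of wide_tray_hole in the frame of wide_cabinet below -0.123 m and x of hook_tip in the frame of wide_tray_hole between 0.005 and 0.03 m), for 0.3 s.
At the end, for the whole second after the job is handed in: the wide tray stands fully out (at least 58 mm), and the hook hangs upright (within 0.1 rad), at rest and released, in its stand: collar on the plate (within 4 mm in height) and its axis within 14 mm of the seat (x of wide_tray_hole in the frame of wide_cabinet below -0.123 m and horizontal distance between tray_hook and stand_seat below 0.014 m and z of tray_hook in the frame of stand_seat between -0.059 and -0.051 m and angle between tray_hook's own z axis and vertical below 0.1 rad and linear speed of tray_hook below 0.02 m/s); the robot touches nothing.
It fails at once if the hook presses or pulls on the wide tray with more than 14 N (contact force between tray_hook and wide_tray above 14 N).
It fails at once if the robot itself touches the wide tray (contact force between any of the arm, the fingers and wide_tray above 1 N).
It fails at once if the wide tray is jerked (faster than 0.3 m/s) (linear speed of wide_tray above 0.3 m/s).
It fails at once if the narrow cabinet's tray is moved by more than 8 mm (distance of narrow_tray from where it was at the start of the episode above 0.008 m).
It fails at once if a bystander is moved by more than 30 mm (distance of any of petri_dish, reagent_bottle, conical_flask, tape_roll, marker, stopper from where it was at the start of the episode above 0.03 m).
It also fails if it takes over 62 s, if anything falls off the work surface, if the arm or the gripper's body presses on something with over 40 N, if the wrist force passes 120 N, or if a joint passes its speed limit or range.

### The arm

A 7-joint arm with a two-finger parallel gripper is mounted at the origin on a cart in front of the work surface, level with it; the furniture and walls round the work are solid. World frame = base frame: x ahead of the robot, y to its left, z up, the work surface at z = 0. Lengths are in m, angles in rad, forces in N, time in s.
With the tool pointing down it reaches from about 0.425 to 0.925 m from the base axis. Payload 6.8 kg.
Tool frame: the origin (TCP) lies at the very end of the fingers, on their centre line; the grasp point (between the pads) lies 19 mm behind it; z points along the fingers, y is the direction in which the jaws open and shut (so a half turn about z gives the same grasp; the last joint's range is limited). The gripper opens to 85 mm and grips with 20 to 120 N. Pads are 22 mm wide; open, the fingers measure 114 mm over their backs; the gripper's body (76 mm by 85 mm) begins 54 mm behind the grasp point. The pads swing forward as they close: fully open they stand 13 mm farther back than shut.
Start: joints at [-1.264, 0.477, 0.022, 1.555, -0.011, 1.109, -0.083], TCP at [0.272, 0.618, 0.231] pointing down, gripper open.
Joint ranges: [-2.96, 2.96], [-0.34, 2.1], [-1.41, 1.46], [0.24, 2.44], [-1.37, 4.51], [0.17, 1.92], [-2.96, 2.96]. Speed limits (rad/s): [2.39, 2.39, 3.14, 3.14, 3.14, 3.14, 3.14].

### API

Orientations are given as a unit quaternion [w, x, y, z].
In Python, from station import bot gives the robot as it stands.
- The arm moves only by the tool move_arm, never from a script. Its argument "commands" is text: rows parted by semicolons, each of 7 numbers parted by spaces: the opening, from 0 (shut) to 1 (fully open), then the shift along the tool's x, y, z in cm, then the turn, a rotation vector about the tool's x, y, z in degrees. In form: gripper tx ty tz rx ry rz; .... A call has 1 to 12 rows; each row shifts and turns the commanded pose from where the row before left it, along the tool's axes as they then stand; what a row does not reach is not made up. A row lasts 1/12 s, in which the tool goes at most 41.7 mm and 7.16 degrees, less where a joint would pass 70% of its speed; a pose out of reach is approached as far as the arm can. A call with a gripper value outside its range is refused whole. The fingers move at their own pace and stop on an object; "force" is the grip in N (left out, the last holds). Time passes only in rows, so rows that do not move let the fingers close. It gives the time, the measured TCP pose, the force and the opening at its end, in the units of the state.
- bot.get_obs(): the state, without advancing time (a new reading comes with each control period).
- bot.read_camera(name): name is "scene" or "top" or "wrist"; returns a dict with "img" (400x640x3 uint8, red, green, blue), "K" (3x3 intrinsics, pixels), "rvec" (rotation vector, rad) and "tvec" (3), from world to camera coordinates, as OpenCV has them; the wrist camera has in their place "hand_eye" (4x4, takes a point from camera to tool coordinates, whose origin is the TCP and whose axes are the flange's). Camera axes: x right, y down, z forward; pixel columns grow to the right and rows downward; lengths in m; the calibration is good to about 2 mm. A picture is of the moment at which its call begins: read the wrist's pose just before it. There is no depth.
- bot.hand_in(): hands the job in, once; it reports no verdict.
The state is a dict: "t": time; "q": joint angles; "joint_vel": joint speeds; "joint_torque": joint torques, N m; "eef_pos": TCP position; "tool_rot": TCP orientation; "contact_force": force on the tool from outside, world axes, zero at the start; "torque": the same for the moment, N m; "gripper_width": opening from 0.0 (shut) to 1.0 (fully open).
Only numpy, scipy, OpenCV 4.12 (cv2) and the standard library are available. Lean on these libraries where they do the work, as an engineer would, in place of code of your own. Each camera call takes 0.05 s, during which the arm holds its last target. There are 200 camera calls.

## Working session

There is one attempt and no reset: what is moved stays moved. The work goes in short steps, Python scripts to look and compute and a tool call to move; the robot and the scene stay as the last step left them, time stands still between calls to the robot, and variables do not carry over. Pictures are saved under pics/ and viewed, about 8 in all and at most 12, crops included, and the job is handed in when it is done.

Besides the shell and the picture viewer there is one more tool, called after "Call:" as name(argument=value, ...), one argument or row to a line, values as JSON. move_arm: Moves the arm, as the interface text tells. Its arguments: {"type":"object","properties":{"commands":{"type":"string"},"force":{"type":"number"}},"required":["commands"]}

```bash
ls; mkdir -p pics; cat > h.py <<'E'
import numpy as np, cv2
from station import bot
from scipy.spatial.transform import Rotation as R
def obs(): return bot.get_obs()
def rot(q): return R.from_quat([q[1],q[2],q[3],q[0]]).as_matrix()
def cam(name):
    o=obs(); d=bot.read_camera(name); K=np.array(d["K"])
    if name=="wrist":
        T=np.array(d["hand_eye"]); Rt=rot(o["tool_rot"])
        Rc=Rt@T[:3,:3]; c=Rt@T[:3,3]+np.array(o["eef_pos"])
    else:
        Rw=cv2.Rodrigues(np.array(d["rvec"],float))[0]; Rc=Rw.T; c=-Rw.T@np.array(d["tvec"],float).ravel()
    return d["img"],K,Rc,c
def ray(px,K,Rc,c,z):
    px=np.atleast_2d(np.array(px,float)); v=np.c_[px,np.ones(len(px))]@np.linalg.inv(K).T@Rc.T
    return c+v*((z-c[2])/v[:,2])[:,None]
def proj(P,K,Rc,c):
    p=(np.atleast_2d(P)-c)@Rc@K.T; return p[:,:2]/p[:,2:]
E
python3 - <<'E'
from h import *
o=obs(); print(o)
for n in ["scene","top","wrist"]:
    img,K,Rc,c=cam(n); cv2.imwrite(f"pics/{n}0.png",img[:,:,::-1]); print(n,K.tolist(),c.round(3),Rc.round(3).tolist()); np.savez(f"pics/{n}0.npz",img=img,K=K,Rc=Rc,c=c)
E
```

```text
pics
{'t': 0.0, 'q': array([-1.26408839,  0.47779651,  0.02235723,  1.5564502 , -0.01149943,
        1.1093181 , -0.08310663]), 'joint_vel': array([-0.00287126,  0.00100291,  0.00106522, -0.0015248 ,  0.00029065,
       -0.000769  , -0.00033193]), 'joint_torque': array([ 4.67141635e-04, -5.96452045e+01,  1.60812624e+00, -2.81194675e+01,
        1.24586347e-02,  9.29083413e-03, -4.66557523e-06]), 'eef_pos': array([0.27181801, 0.61719834, 0.230329  ]), 'tool_rot': array([-1.17923204e-04,  2.05920262e-01,  9.78568340e-01, -9.14290233e-04]), 'contact_force': array([-0.06535566, -0.11362518,  0.06671456]), 'torque': array([ 0.03541361, -0.03949552,  0.02547441]), 'gripper_width': 1.0011521481352297}
scene [[363.1470997542455, 0.0, 313.95004560206354], [0.0, 363.1470997542455, 199.79802444485838], [0.0, 0.0, 1.0]] [ 0.112 -0.577  0.586] [[0.807, -0.362, 0.466], [-0.59, -0.49, 0.641], [-0.004, -0.793, -0.609]]
top [[448.14480032268295, 0.0, 314.98643044817396], [0.0, 448.14480032268295, 194.74166942888382], [0.0, 0.0, 1.0]] [ 0.359 -0.043  1.086] [[0.013, -0.987, 0.159], [-1.0, -0.011, 0.015], [-0.013, -0.159, -0.987]]
wrist [[329.3494024065326, 0.0, 317.07083109393403], [0.0, 329.3494024065326, 202.46380339100838], [0.0, 0.0, 1.0]] [0.204 0.646 0.373] [[0.403, 0.876, 0.267], [0.915, -0.384, -0.12], [-0.002, 0.292, -0.956]]
```

View pics/scene0.png

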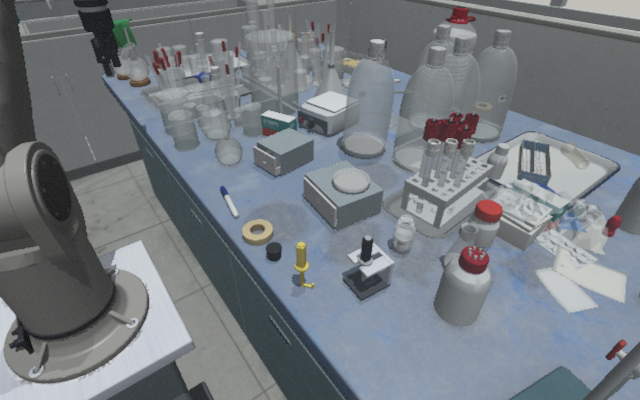

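View pics/top0.png

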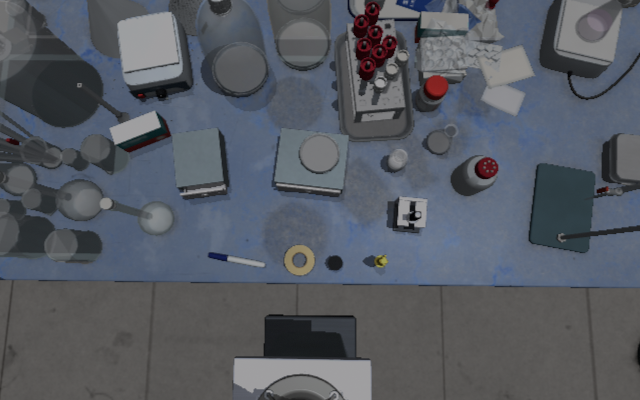

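The wide cabinet (with the Petri dish) is at top px (313,160) and the narrow one at (200,160). The stand with the black-handled hook is at (410,214), and the yellow look-alike is at (380,261). I'll zoom in next.

```bash
python3 - <<'E'
from h import *
L=lambda n:(lambda d:(d["img"],d["K"],d["Rc"],d["c"]))(np.load(f"pics/{n}0.npz"))
t=L("top"); s=L("scene")
a=cv2.resize(t[0][120:240,265:435],None,fx=4.7,fy=4.7,interpolation=cv2.INTER_CUBIC)[:564,:799]
a=cv2.resize(t[0][120:235,265:435],(799,540),interpolation=cv2.INTER_CUBIC)
cv2.imwrite("pics/topc.png",a[:,:,::-1])
b=cv2.resize(s[0][160:300,290:430],(600,600),interpolation=cv2.INTER_CUBIC)
cv2.imwrite("pics/scenec.png",b[:,:,::-1])
print(ray([[276,183],[344,191],[349,135],[283,128],[410,214]],*t[1:],.072))
E
```

```text
[[ 0.54935477  0.06340179  0.072     ]
 [ 0.53231786 -0.09327559  0.072     ]
 [ 0.66540003 -0.10461796  0.072     ]
 [ 0.68106165  0.05044778  0.072     ]
 [ 0.48094399 -0.24314402  0.072     ]]
```

View pics/topc.png

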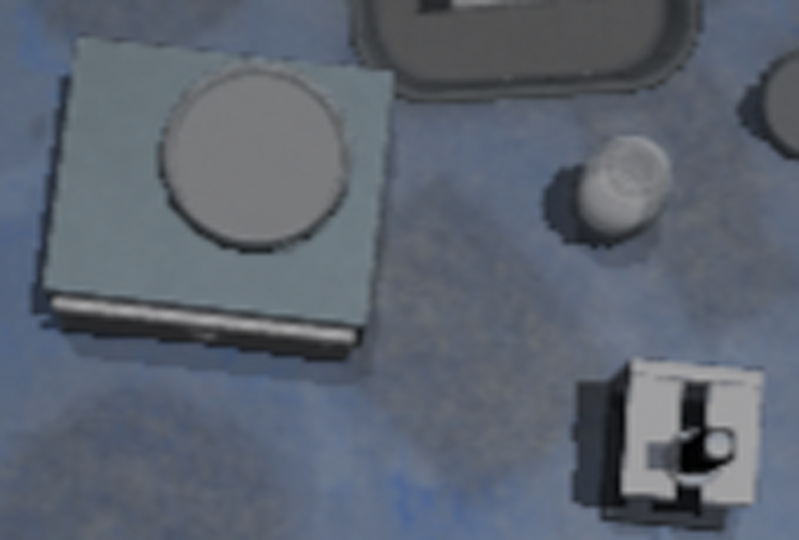

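View pics/scenec.png

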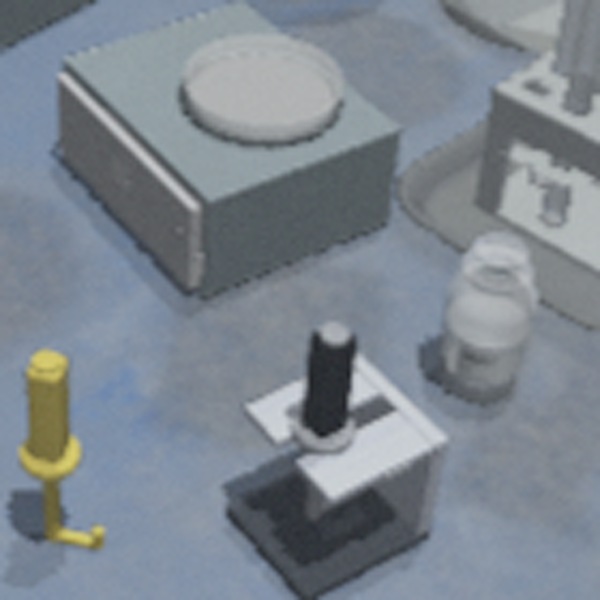

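The slot opens toward the robot and the toe points away from it (world +x), roughly in line with the cabinet. Tray panel edge is at topc (52,312)-(355,345), the hook top at (720,440), and the stand plate corners at (632,360), (763,370), (752,505) and (620,495).

```bash
cat >> h.py <<'E'
def delta(P,yaw):
    """tool-axis shift (cm) and turn (deg) to TCP P with tool down, tool x = -(cos yaw, sin yaw)"""
    o=obs(); Rt=rot(o["tool_rot"]); c,s=np.cos(yaw),np.sin(yaw)
    G=np.array([[-c,-s,0],[-s,c,0],[0,0,-1]]).T; G=np.array([[-c,-s,0],[-s,c,0],[0,0,-1.]]) 
    w=np.degrees(R.from_matrix(Rt.T@G).as_rotvec())
    print("pos",o["eef_pos"].round(4),"shift now-axes cm",(Rt.T@(P-o["eef_pos"])*100).round(2),"goal-axes cm",(G.T@(P-o["eef_pos"])*100).round(2),"turn",w.round(2),"F",o["contact_force"].round(2),"t",round(o["t"],2))
E
python3 - <<'E'
from h import *
L=lambda n:(lambda d:(d["img"],d["K"],d["Rc"],d["c"]))(np.load(f"pics/{n}0.npz"))
t=L("top"); s=L("scene")
f=lambda p:np.array(p,float)*[170/799,115/540]+[265,120]
P=lambda p,z:ray(f(p),*t[1:],z)
st=P([[632,360],[763,370],[752,505],[620,495]],.070);print("stand",st.round(4).tolist(),np.linalg.norm(np.diff(st,axis=0),axis=1))
ca=P([[77,38],[393,70],[368,325],[45,290]],.072);print("cab",ca.round(4).tolist(),np.linalg.norm(np.diff(ca,axis=0),axis=1))
e=P([[52,312],[355,345]],.065);print("panel",e.round(4).tolist(),np.linalg.norm(e[1]-e[0]))
for q in(st[0]-st[1],st[3]-st[2],ca[0]-ca[1],ca[3]-ca[2],e[0]-e[1]):print("yaw",np.degrees(np.arctan2(-q[0],q[1])))
print("hooktop",P([720,440],.133),ray([368.2,236.5],*s[1:],.133))
delta(np.array([.46,.15,.30]),np.radians(-6))
E
```

```text
stand [[0.5208, -0.2203, 0.07], [0.5166, -0.2838, 0.07], [0.4507, -0.2768, 0.07], [0.4548, -0.2134, 0.07]] [0.06361866 0.06626395 0.06345768]
cab [[0.6808, 0.0542, 0.072], [0.6656, -0.1037, 0.072], [0.5365, -0.0917, 0.072], [0.5522, 0.0668, 0.072]] [0.1586994  0.1297176  0.15920896]
panel [[0.5425, 0.0638, 0.065], [0.5276, -0.0856, 0.065]] 0.15015259024728117
yaw -3.822208513172374
yaw -3.692991647486066
yaw -5.491150687680984
yaw -5.68437745325003
yaw -5.697903487671892
hooktop [[ 0.47447422 -0.2485247   0.133     ]] [[ 0.47381426 -0.24650075  0.133     ]]
pos [0.2718 0.6173 0.2305] shift now-axes cm [-36.05 -35.2   -6.89] goal-axes cm [-23.6  -44.51  -6.95] turn [-8.000e-02 -1.000e-02 -1.777e+01] F [0.85 0.4  0.08] t 0.15
```

Call:
move_arm(
  commands="1 0 0 -2.3 0 0 -6.67; 1 0 0 -2.3 0 0 -6.67; 1 0 0 -2.3 0 0 -6.67; 1 -2.4 -2.5 0 0 0 0; 1 -2.4 -3.3 0 0 0 0; 1 -2.2 -3.4 0 0 0 0; 1 -2.2 -3.4 0 0 0 0; 1 -2.2 -3.5 0 0 0 0; 1 -2.1 -3.5 0 0 0 0; 1 -1.7 -3.7 0 0 0 0; 1 -1.7 -3.7 0 0 0 0; 1 -1.2 -3.7 0 0 0 0",
)

```text
t: 1.15
eef_pos: [0.4335, 0.2971, 0.3001]
tool_rot: [0.0, 0.033, 0.999, -0.0]
contact_force: [1.0, -0.2, -0.3]
gripper_width: 0.998
```

```bash
python3 -c "
from h import *
delta(np.array([.474,-.2475,.25]),np.radians(-3.8))"
```

```text
pos [0.4335 0.2971 0.3001] shift now-axes cm [ -7.67 -54.07   5.03] goal-axes cm [ -7.65 -54.07   5.01] turn [-0.01  0.01 -0.03] F [ 1.03 -0.23 -0.3 ] t 1.15
```

Call:
move_arm(
  commands="1 -1.5 -3.7 0 0 0 0; 1 -1.3 -3.8 0 0 0 0; 1 -0.8 -3.8 0 0 0 0; 1 -0.5 -3.9 0 0 0 0; 1 -0.5 -3.9 0 0 0 0; 1 -0.5 -3.9 0 0 0 0; 1 -0.5 -3.9 0 0 0 0; 1 -0.5 -3.9 0 0 0 0; 1 -0.5 -3.9 0 0 0 0; 1 -0.4 -3.9 0 0 0 0; 1 -0.3 -3.9 0 0 0 0; 1 -0.2 -3.9 0 0 0 0",
)

```text
t: 2.15
eef_pos: [0.4766, -0.1702, 0.3004]
tool_rot: [0.0, 0.033, 0.999, 0.0]
contact_force: [1.7, -0.6, 0.7]
gripper_width: 1.004
```

Call:
move_arm(
  commands="1 -0.2 -3.8 1.5 0 0 0; 1 0 -3.6 1.5 0 0 0; 1 0 0 2 0 0 0; 1 0 0 0 0 0 0; 1 0 0 0 0 0 0",
)

```text
t: 2.57
eef_pos: [0.4734, -0.2416, 0.2495]
tool_rot: [-0.001, 0.033, 0.999, 0.0]
contact_force: [0.4, 0.7, 0.5]
gripper_width: 0.994
```

```bash
python3 -c "
from h import *
delta(np.array([.474,-.2475,.25]),np.radians(-3.8))
w=cam('wrist'); np.savez('pics/w1.npz',img=w[0],K=w[1],Rc=w[2],c=w[3])
cv2.imwrite('pics/w1.png',w[0][:,:,::-1]);print(proj([[.474,-.2475,.133],[.474,-.2475,.07]],*w[1:]))"
```

```text
pos [ 0.4734 -0.2416  0.2495] shift now-axes cm [-0.1  -0.59 -0.05] goal-axes cm [-0.1  -0.59 -0.05] turn [ 0.05 -0.16  0.04] F [0.42 0.66 0.52] t 2.57
[[311.204076   198.10352746]
 [312.26326166 180.71891546]]
```

View pics/w1.png

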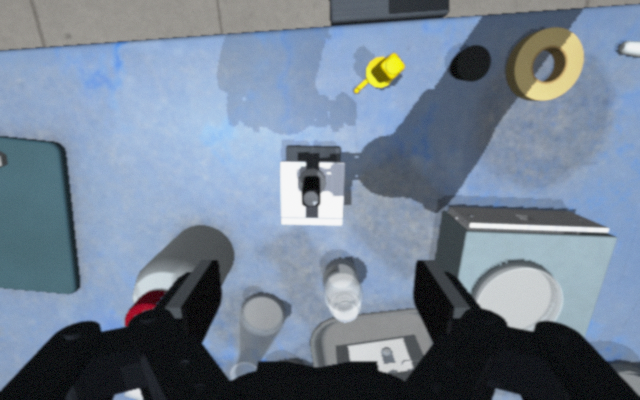

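The handle top is at about (312,198), which matches the prediction of (311,198). The plate spans (281-344, 161-224). I'll use that plate to refine the stand's yaw and centre, then descend.

```bash
python3 -c "
from h import *
d=np.load('pics/w1.npz');g=d['img'];A=(d['K'],d['Rc'],d['c'])
m=((g.min(2)>190)).astype(np.uint8);m[:150]=0;m[232:]=0;m[:,:270]=0;m[:,355:]=0
c=np.vstack(cv2.findContours(m,0,2)[0]);r=cv2.minAreaRect(c);b=cv2.boxPoints(r);p=ray(b,*A,.07);print(b.tolist(),p.round(4).tolist(),p.mean(0),np.linalg.norm(np.diff(p,axis=0),axis=1))
for i in (0,1):
  v=p[i+1]-p[i];print(np.degrees(np.arctan2(v[1],v[0])))
k=((g.max(2)<60)).astype(np.uint8);k[:165]=0;k[212:]=0;k[:,296:];k[:,:298]=0;k[:,328:]=0
ys,xs=np.nonzero(k);print([(y,xs[ys==y].min(),xs[ys==y].max()) for y in range(166,212,3) if (ys==y).any()])
g2=((abs(g.astype(int)-g.mean(2,keepdims=True)).max(2)<15)&(g.max(2)>60)&(g.max(2)<190)).astype(np.uint8)
n,l,s,ce=cv2.connectedComponentsWithStats(g2[185:212,300:326]);print(s.tolist(),(ce+[300,185]).tolist())
print(ray([312,198],*A,.133))
"
```

```text
[[280.0, 225.0], [280.0, 162.0], [343.0, 162.0], [343.0, 225.0]] [[0.519, -0.2844, 0.07], [0.4531, -0.2779, 0.07], [0.4571, -0.216, 0.07], [0.5233, -0.2188, 0.07]] [ 0.48813742 -0.24925814  0.07      ] [0.06627185 0.0620958  0.06625679]
174.40216332356573
86.2647983876452
[(166, np.int64(308), np.int64(317)), (178, np.int64(304), np.int64(318)), (181, np.int64(303), np.int64(318)), (184, np.int64(303), np.int64(318)), (187, np.int64(303), np.int64(319)), (190, np.int64(303), np.int64(319)), (193, np.int64(303), np.int64(318))]
[[0, 0, 26, 27, 314], [0, 0, 26, 27, 388]] [[313.7515923566879, 197.21337579617835], [311.4871134020619, 198.63659793814432]]
[[ 0.47395447 -0.24684328  0.133     ]]
```

Call:
move_arm(
  commands="1 -0.1 -0.59 0 0 0 0; 1 0 0 3 0 0 0; 1 0 0 3 0 0 0; 1 0 0 3 0 0 0; 1 0 0 3 0 0 0; 1 0 0 2.5 0 0 0; 1 0 0 1.5 0 0 0; 1 0 0 0.6 0 0 0; 1 0 0 0 0 0 0; 1 0 0 0 0 0 0",
)

```text
t: 3.45
eef_pos: [0.4759, -0.2483, 0.0854]
tool_rot: [0.001, 0.032, 0.999, -0.0]
contact_force: [-0.8, -0.2, 0.4]
gripper_width: 0.997
```

```bash
python3 -c "
from h import *
delta(np.array([.474,-.2475,.083]),np.radians(-3.8))"
```

```text
pos [ 0.4759 -0.2483  0.0854] shift now-axes cm [0.19 0.06 0.24] goal-axes cm [0.19 0.06 0.24] turn [-0.01  0.1   0.1 ] F [-0.83 -0.15  0.4 ] t 3.45
```

Call:
move_arm(
  commands="1 0.15 0.05 0.2 0 0 0; 1 0 0 0 0 0 0; 0.1 0 0 0 0 0 0; 0 0 0 0 0 0 0; 0 0 0 0 0 0 0; 0 0 0 0 0 0 0; 0 0 0 0 0 0 0; 0 0 0 0 0 0 0; 0 0 0 0 0 0 0; 0 0 0 0 0 0 0",
  force=110,
)

```text
t: 4.28
eef_pos: [0.4734, -0.2477, 0.0825]
tool_rot: [0.0, 0.033, 0.999, 0.0]
contact_force: [-0.3, 0.7, 4.7]
gripper_width: 0.165
```

```bash
python3 -c "
from h import *
delta(np.array([.474,-.2475,.083]),np.radians(-3.8))"
```

```text
pos [ 0.4734 -0.2477  0.0825] shift now-axes cm [-0.06  0.03 -0.05] goal-axes cm [-0.06  0.03 -0.05] turn [0.   0.01 0.04] F [-0.26  0.73  4.73] t 4.28
```

Call:
move_arm(
  commands="0 0 0 -0.4 0 0 0; 0 0 0 -1 0 0 0; 0 0 0 -1.5 0 0 0; 0 0 0 -1.5 0 0 0; 0 0 0 -1.5 0 0 0; 0 0 0 -1.5 0 0 0; 0 0 0 -1 0 0 0; 0 0 0 0 0 0 0; 0 0 0 0 0 0 0; 0 0 0 0 0 0 0",
)

```text
t: 5.12
eef_pos: [0.4728, -0.2473, 0.1657]
tool_rot: [-0.0, 0.033, 0.999, 0.0]
contact_force: [-0.1, 0.8, -0.7]
gripper_width: 0.17
```

```bash
python3 -c "
from h import *
delta(np.array([.485,-.0062,.165]),np.radians(-5.6))
w=cam('wrist'); g=w[0]; np.savez('pics/w2.npz',img=g,K=w[1],Rc=w[2],c=w[3])
s=cam('scene')[0]
a=cv2.resize(g[150:400,200:440],(576,600),interpolation=cv2.INTER_CUBIC); b=cv2.resize(s[160:290,330:400],(220,409),interpolation=cv2.INTER_CUBIC)
im=np.zeros((600,796,3),np.uint8);im[:,:576]=a;im[:409,576:]=b
cv2.imwrite('pics/w2.png',im[:,:,::-1])"
```

```text
pos [ 0.4728 -0.2473  0.1657] shift now-axes cm [ 0.36 24.14  0.08] goal-axes cm [ 1.14 24.12  0.07] turn [ 0.02 -0.06  1.85] F [-0.09  0.82 -0.72] t 5.12
```

View pics/w2.png

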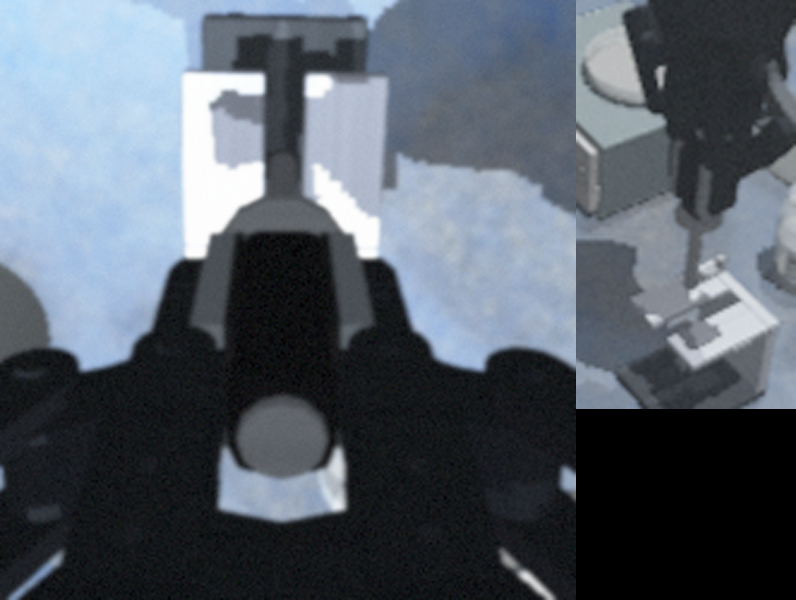

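The hook is held straight and is clear of the stand, with its toe pointing along +x. Next I move to a point in front of the hole.

Call:
move_arm(
  commands="0 0 0 0 0 0 1.85; 0 0.1 1.5 0 0 0 0; 0 0.1 2.6 0 0 0 0; 0 0.2 3 0 0 0 0; 0 0.2 3.2 0 0 0 0; 0 0.2 3.2 0 0 0 0; 0 0.2 3.2 0 0 0 0; 0 0.1 3 0 0 0 0; 0 0.04 2.6 0 0 0 0; 0 0 1.5 0 0 0 0; 0 0 0.32 0 0 0 0; 0 0 0 0 0 0 0",
)

```text
t: 6.22
eef_pos: [0.4852, -0.0057, 0.1657]
tool_rot: [-0.001, 0.048, 0.999, -0.0]
contact_force: [0.4, -0.1, -0.7]
gripper_width: 0.17
```

Call:
move_arm(
  commands="0 0 0 1 0 0 0; 0 0 0 1.5 0 0 0; 0 0 0 1.5 0 0 0; 0 0 0 1 0 0 0; 0 0 0 0.5 0 0 0; 0 0 0 0.5 0 0 0; 0 0 0 0 0 0 0; 0 0 0 0 0 0 0",
)

```text
t: 6.88
eef_pos: [0.4856, -0.0069, 0.1064]
tool_rot: [0.0, 0.049, 0.999, -0.0]
contact_force: [-0.3, -0.9, -0.6]
gripper_width: 0.175
```

```bash
python3 -c "
from h import *
delta(np.array([.485,-.0062,.1005]),np.radians(-5.6))
w=cam('wrist'); g=w[0]; np.savez('pics/w3.npz',img=g,K=w[1],Rc=w[2],c=w[3])
s=cam('scene'); np.savez('pics/s3.npz',img=s[0],K=s[1],Rc=s[2],c=s[3])
a=cv2.resize(g[120:400,150:480],(499,424),interpolation=cv2.INTER_CUBIC); b=cv2.resize(s[0][160:240,290:350],(300,400),interpolation=cv2.INTER_CUBIC)
im=np.zeros((424,799,3),np.uint8);im[:,:499]=a;im[:400,499:]=b
cv2.imwrite('pics/w3.png',im[:,:,::-1])"
```

```text
pos [ 0.4856 -0.0069  0.1064] shift now-axes cm [0.07 0.06 0.59] goal-axes cm [0.07 0.06 0.59] turn [-0.01  0.01 -0.05] F [-0.31 -0.93 -0.65] t 6.88
```

View pics/w3.png

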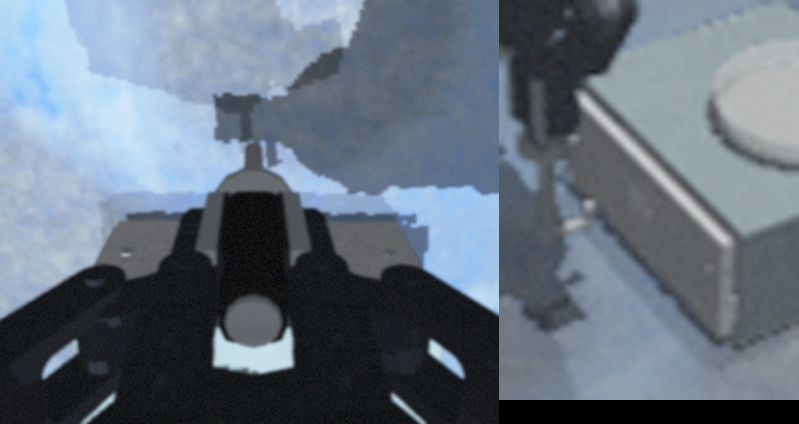

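```bash
python3 -c "
from h import *
d=np.load('pics/s3.npz');A=(d['K'],d['Rc'],d['c']);w=np.load('pics/w3.npz')
u=np.array([.9952,-.0976,0]);y=np.array([.0976,.9952,0]);h=np.array([.5351,-.0114,.04])
ax=np.array([.4856,-.0069,.1064-.0675])
f=lambda P:((proj(P,*A)-[290,160])*5+[499,0]).round(0).tolist()
print('hole',f(h),'edge R top/bot',f(h-y*.0745+[0,0,.025]),f(h-y*.0745-[0,0,.032]),'edge L top',f(h+y*.0745+[0,0,.025]),'tip top/ctr',f(ax+u*.022+[0,0,.014]),f(ax+u*.022+[0,0,.007]))
q=np.array([[125,252],[388,255]])*[330/499,280/424]+[150,120]
p=ray(q,w['K'],w['Rc'],w['c'],.04);print(p, p.mean(0))
g=cv2.resize(d['img'][180:220,295:345],(800,640),interpolation=cv2.INTER_CUBIC)[:600]
cv2.imwrite('pics/s3c.png',cv2.convertScaleAbs(g,alpha=1.6)[:,:,::-1])
"
```

```text
hole [[637.0, 204.0]] edge R top/bot [[722.0, 247.0]] [[718.0, 340.0]] edge L top [[562.0, 89.0]] tip top/ctr [[588.0, 202.0]] [[589.0, 213.0]]
[[ 0.53225464 -0.07363369  0.04      ]
 [ 0.54605963  0.05085726  0.04      ]] [ 0.53915714 -0.01138822  0.04      ]
```

View pics/s3c.png

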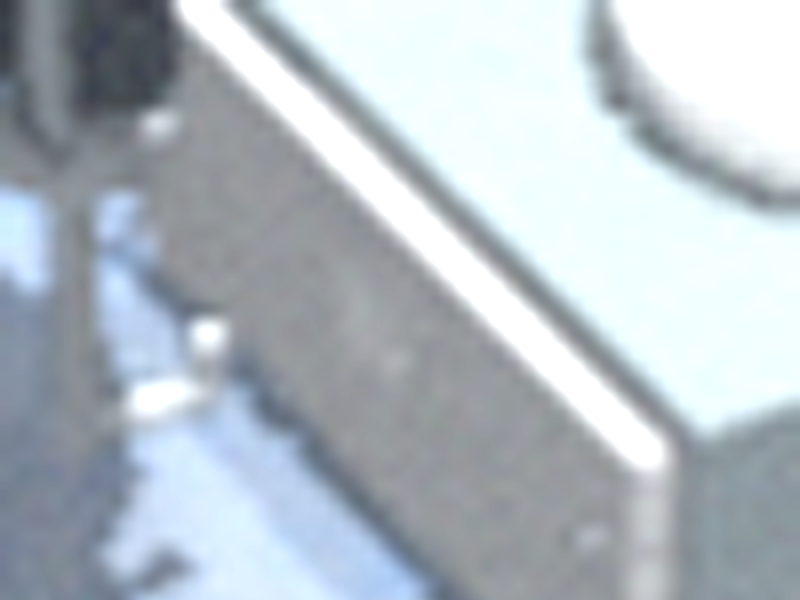

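The hole is at about scene (318,200), against a prediction of (317.6,200.8), and the tip matches its prediction too. I'll lower to insertion height and creep forward.

Call:
move_arm(
  commands="0 0 0.04 0.3 0 0 0; 0 0 0 0.29 0 0 0; 0 -0.5 0 0 0 0 0; 0 -0.7 0 0 0 0 0; 0 -0.5 0 0 0 0 0; 0 0 0 0 0 0 0; 0 0 0 0 0 0 0; 0 0 0 0 0 0 0; 0 0 0 0 0 0 0",
)

```text
t: 7.73
eef_pos: [0.5022, -0.0078, 0.1003]
tool_rot: [-0.0, 0.049, 0.999, 0.0]
contact_force: [-0.2, -0.3, -0.3]
gripper_width: 0.173
```

```bash
python3 -c "
from h import *
import numpy as np
delta(np.array([.5351-.00995,-.0114+.00098,.1005]),np.radians(-5.6))"
```

```text
pos [ 0.5022 -0.0078  0.1003] shift now-axes cm [-2.31 -0.04 -0.02] goal-axes cm [-2.31 -0.04 -0.02] turn [-0.   -0.02 -0.01] F [-0.25 -0.28 -0.28] t 7.73
```

Call:
move_arm(
  commands="0 -0.3 0 0 0 0 0; 0 -0.3 0 0 0 0 0; 0 -0.2 0 0 0 0 0; 0 -0.1 0 0 0 0 0; 0 -0.1 0 0 0 0 0; 0 0 0 0 0 0 0; 0 0 0 0 0 0 0",
)

```text
t: 8.32
eef_pos: [0.5123, -0.0087, 0.1004]
tool_rot: [-0.0, 0.049, 0.999, 0.0]
contact_force: [0.4, -0.3, -0.4]
gripper_width: 0.17
```

Call:
move_arm(
  commands="0 -0.1 0 0 0 0 0; 0 0 0 0 0 0 0; 0 0 0 0 0 0 0",
)

```text
t: 8.57
eef_pos: [0.5134, -0.0088, 0.1004]
tool_rot: [-0.0, 0.049, 0.999, 0.0]
contact_force: [-0.8, 0.4, -0.8]
gripper_width: 0.17
```

Call:
move_arm(
  commands="0 -0.1 0 0 0 0 0; 0 0 0 0 0 0 0; 0 0 0 0 0 0 0",
)

```text
t: 8.82
eef_pos: [0.5144, -0.009, 0.1004]
tool_rot: [0.0, 0.049, 0.999, 0.0]
contact_force: [0.4, -0.1, -0.7]
gripper_width: 0.173
```

Call:
move_arm(
  commands="0 -0.1 0 0 0 0 0; 0 -0.1 0 0 0 0 0; 0 0 0 0 0 0 0; 0 0 0 0 0 0 0",
)

```text
t: 9.15
eef_pos: [0.5164, -0.0092, 0.1004]
tool_rot: [0.0, 0.049, 0.999, -0.0]
contact_force: [0.3, 0.1, -0.7]
gripper_width: 0.171
```

Call:
move_arm(
  commands="0 -0.1 0 0 0 0 0; 0 -0.1 0 0 0 0 0; 0 0 0 0 0 0 0; 0 0 0 0 0 0 0",
)

```text
t: 9.48
eef_pos: [0.5184, -0.0094, 0.1004]
tool_rot: [0.0, 0.049, 0.999, -0.0]
contact_force: [0.0, -0.7, -1.2]
gripper_width: 0.174
```

Call:
move_arm(
  commands="0 -0.1 0 0 0 0 0; 0 -0.1 0 0 0 0 0; 0 -0.1 0 0 0 0 0; 0 -0.1 0 0 0 0 0; 0 -0.1 0 0 0 0 0; 0 0 0 0 0 0 0; 0 0 0 0 0 0 0",
)

```text
t: 10.07
eef_pos: [0.5234, -0.0099, 0.1004]
tool_rot: [0.0, 0.049, 0.999, -0.0]
contact_force: [-0.4, 0.7, -0.4]
gripper_width: 0.176
```

```bash
python3 -c "
from h import *
o=obs();print(o['eef_pos'],o['contact_force'],o['torque'])
s=cam('scene');np.savez('pics/s4.npz',img=s[0])
g=np.hstack([cv2.resize(cv2.convertScaleAbs(i[170:225,295:345],alpha=1.6),(400,440),interpolation=cv2.INTER_CUBIC) for i in (np.load('pics/s3.npz')['img'],s[0])])
cv2.imwrite('pics/s4c.png',g[:,:,::-1])
"
```

```text
[ 0.52339874 -0.0098673   0.1003895 ] [-0.35310093  0.7040028  -0.41156021] [0.01253473 0.00748765 0.00423849]
```

View pics/s4c.png

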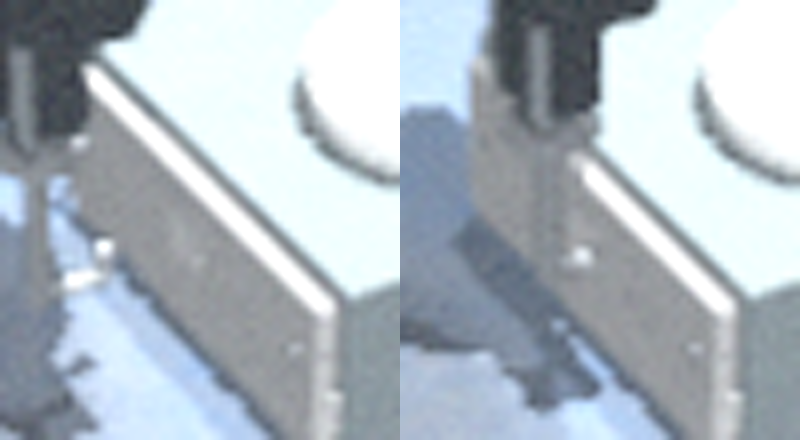

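The toe is through the hole at (580,257). The tray hasn't moved and there is no force. I go slightly deeper, raise the tip behind the panel, then draw back.

Call:
move_arm(
  commands="0 -0.1 0 0 0 0 0; 0 -0.1 0 0 0 0 0; 0 0 0 -0.2 0 0 0; 0 0 0 -0.2 0 0 0; 0 0 0 -0.2 0 0 0; 0 0 0 -0.15 0 0 0; 0 0 0 0 0 0 0; 0 0 0 0 0 0 0",
)

```text
t: 10.78
eef_pos: [0.5254, -0.01, 0.1081]
tool_rot: [0.0, 0.049, 0.999, 0.0]
contact_force: [0.2, 0.5, -0.6]
gripper_width: 0.175
```

Call:
move_arm(
  commands="0 0.1 0 0 0 0 0; 0 0.1 0 0 0 0 0; 0 0.1 0 0 0 0 0; 0 0 0 0 0 0 0; 0 0 0 0 0 0 0",
)

```text
t: 11.2
eef_pos: [0.5226, -0.0097, 0.108]
tool_rot: [0.0, 0.049, 0.999, 0.0]
contact_force: [2.2, -0.7, -2.1]
gripper_width: 0.173
```

Call:
move_arm(
  commands="0 0.1 0 0 0 0 0; 0 0.1 0 0 0 0 0; 0 0 0 0 0 0 0; 0 0 0 0 0 0 0",
)

```text
t: 11.53
eef_pos: [0.5203, -0.0095, 0.1079]
tool_rot: [-0.0, 0.049, 0.999, 0.0]
contact_force: [2.0, 0.1, -1.7]
gripper_width: 0.168
```

Call:
move_arm(
  commands="0 0.1 0 0 0 0 0; 0 0.1 0 0 0 0 0; 0 0.1 0 0 0 0 0; 0 0 0 0 0 0 0",
)

```text
t: 11.87
eef_pos: [0.5171, -0.0092, 0.1079]
tool_rot: [-0.0, 0.049, 0.999, 0.0]
contact_force: [1.3, 0.2, -1.6]
gripper_width: 0.169
```

Call:
move_arm(
  commands="0 0.2 0 0 0 0 0; 0 0.3 0 0 0 0 0; 0 0.4 0 0 0 0 0; 0 0.4 0 0 0 0 0; 0 0.4 0 0 0 0 0; 0 0.4 0 0 0 0 0; 0 0.4 0 0 0 0 0; 0 0.4 0 0 0 0 0; 0 0.3 0 0 0 0 0; 0 0.2 0 0 0 0 0; 0 0.1 0 0 0 0 0; 0 0 0 0 0 0 0",
)

```text
t: 12.87
eef_pos: [0.4821, -0.0058, 0.1079]
tool_rot: [-0.0, 0.049, 0.999, 0.0]
contact_force: [1.4, 0.5, -1.1]
gripper_width: 0.169
```

Call:
move_arm(
  commands="0 0.1 0 0 0 0 0; 0 0.1 0 0 0 0 0; 0 0.1 0 0 0 0 0; 0 0 0 0 0 0 0",
)

```text
t: 13.2
eef_pos: [0.4794, -0.0055, 0.1079]
tool_rot: [-0.0, 0.049, 0.999, -0.0]
contact_force: [2.0, 1.7, -1.0]
gripper_width: 0.172
```

Call:
move_arm(
  commands="0 0.1 0 0 0 0 0; 0 0.1 0 0 0 0 0; 0 0.1 0 0 0 0 0; 0 0 0 0 0 0 0",
)

```text
t: 13.53
eef_pos: [0.4763, -0.0052, 0.1079]
tool_rot: [-0.0, 0.049, 0.999, 0.0]
contact_force: [1.7, 0.8, -1.1]
gripper_width: 0.168
```

Call:
move_arm(
  commands="0 0.05 0 0 0 0 0; 0 0.05 0 0 0 0 0; 0 0.05 0 0 0 0 0; 0 0 0 0 0 0 0",
)

```text
t: 13.87
eef_pos: [0.475, -0.0051, 0.1079]
tool_rot: [-0.0, 0.049, 0.999, 0.0]
contact_force: [1.8, 1.0, -0.2]
gripper_width: 0.173
```

```bash
python3 -c "
from h import *
o=obs();print(o['eef_pos'],o['contact_force'],o['torque'],o['q'],o['joint_vel'])"
```

```text
[ 0.47497896 -0.00510973  0.10789763] [ 1.75780005  1.04301903 -0.23691437] [ 0.19590753 -0.55176761  0.01483357] [-0.45847108  0.34121291  0.40458715  2.15507797 -0.21061163  0.68193393
  1.56239798] [-3.85046104e-04  2.24174472e-03 -3.71469108e-04  6.73107160e-06
 -7.06272144e-04 -2.51532661e-06 -1.25450785e-04]
```

Call:
move_arm(
  commands="0 0.05 0 0 0 0 0; 0 0.05 0 0 0 0 0; 0 0 0 0 0 0 0",
)

```text
t: 14.12
eef_pos: [0.474, -0.005, 0.1079]
tool_rot: [-0.0, 0.049, 0.999, 0.0]
contact_force: [1.2, 0.7, -0.3]
gripper_width: 0.172
```

Call:
move_arm(
  commands="0 0.05 0 0 0 0 0; 0 0.05 0 0 0 0 0; 0 0 0 0 0 0 0",
)

```text
t: 14.37
eef_pos: [0.4729, -0.0049, 0.1079]
tool_rot: [-0.0, 0.049, 0.999, 0.0]
contact_force: [2.3, 0.0, -1.2]
gripper_width: 0.17
```

Call:
move_arm(
  commands="0 0.05 0 0 0 0 0; 0 0.05 0 0 0 0 0; 0 0 0 0 0 0 0",
)

```text
t: 14.62
eef_pos: [0.4719, -0.0048, 0.1079]
tool_rot: [-0.0, 0.049, 0.999, 0.0]
contact_force: [1.5, 0.5, -1.4]
gripper_width: 0.173
```

Call:
move_arm(
  commands="0 0.05 0 0 0 0 0; 0 0.05 0 0 0 0 0; 0 0 0 0 0 0 0",
)

```text
t: 14.87
eef_pos: [0.4709, -0.0047, 0.1079]
tool_rot: [-0.0, 0.049, 0.999, 0.0]
contact_force: [1.4, 0.7, -1.0]
gripper_width: 0.173
```

Call:
move_arm(
  commands="0 0.05 0 0 0 0 0; 0 0.05 0 0 0 0 0; 0 0 0 0 0 0 0",
)

```text
t: 15.12
eef_pos: [0.47, -0.0046, 0.1079]
tool_rot: [-0.0, 0.049, 0.999, 0.0]
contact_force: [1.6, 0.7, -0.8]
gripper_width: 0.174
```

Call:
move_arm(
  commands="0 0.05 0 0 0 0 0; 0 0.05 0 0 0 0 0; 0 0 0 0 0 0 0",
)

```text
t: 15.37
eef_pos: [0.469, -0.0045, 0.1079]
tool_rot: [-0.0, 0.049, 0.999, 0.0]
contact_force: [2.3, 0.4, -1.4]
gripper_width: 0.172
```

Call:
move_arm(
  commands="0 0.05 0 0 0 0 0; 0 0.05 0 0 0 0 0; 0 0 0 0 0 0 0",
)

```text
t: 15.62
eef_pos: [0.4679, -0.0044, 0.1079]
tool_rot: [-0.0, 0.049, 0.999, 0.0]
contact_force: [2.5, 1.1, -1.7]
gripper_width: 0.173
```

Call:
move_arm(
  commands="0 0.05 0 0 0 0 0; 0 0.05 0 0 0 0 0; 0 0 0 0 0 0 0",
)

```text
t: 15.87
eef_pos: [0.467, -0.0043, 0.1079]
tool_rot: [-0.0, 0.049, 0.999, 0.0]
contact_force: [1.8, 1.6, -1.3]
gripper_width: 0.173
```

Call:
move_arm(
  commands="0 0.05 0 0 0 0 0; 0 0.05 0 0 0 0 0; 0 0 0 0 0 0 0",
)

```text
t: 16.12
eef_pos: [0.466, -0.0042, 0.1079]
tool_rot: [-0.0, 0.049, 0.999, 0.0]
contact_force: [2.1, 0.5, -1.0]
gripper_width: 0.171
```

Call:
move_arm(
  commands="0 0.05 0 0 0 0 0; 0 0.05 0 0 0 0 0; 0 0 0 0 0 0 0",
)

```text
t: 16.37
eef_pos: [0.465, -0.0041, 0.1079]
tool_rot: [-0.0, 0.049, 0.999, 0.0]
contact_force: [1.7, 1.5, -0.2]
gripper_width: 0.174
```

Call:
move_arm(
  commands="0 0.05 0 0 0 0 0; 0 0.05 0 0 0 0 0; 0 0 0 0 0 0 0",
)

```text
t: 16.62
eef_pos: [0.4644, -0.004, 0.108]
tool_rot: [0.0, 0.049, 0.999, 0.0]
contact_force: [2.7, 1.3, -2.1]
gripper_width: 0.176
```

Call:
move_arm(
  commands="0 0.05 0 0 0 0 0; 0 0 0 0 0 0 0; 0 0 0 0 0 0 0",
)

```text
t: 16.87
eef_pos: [0.4642, -0.004, 0.108]
tool_rot: [0.001, 0.049, 0.999, 0.0]
contact_force: [5.2, 0.6, -3.9]
gripper_width: 0.169
```

Call:
move_arm(
  commands="0 0.04 0 0 0 0 0; 0 0 0 0 0 0 0; 0 0 0 0 0 0 0",
)

```text
t: 17.12
eef_pos: [0.4641, -0.004, 0.1081]
tool_rot: [0.001, 0.049, 0.999, -0.0]
contact_force: [5.6, 1.4, -4.0]
gripper_width: 0.165
```

```bash
python3 -c "
from h import *
o=obs();print(o['eef_pos'],o['contact_force'],o['torque'])"
```

```text
[ 0.4640808  -0.00403736  0.10807785] [ 5.64023966  1.42846744 -3.97371457] [ 0.10269214 -1.47715945  0.01006635]
```

Call:
move_arm(
  commands="0 0.04 0 0 0 0 0; 0 0 0 0 0 0 0; 0 0 0 0 0 0 0",
)

```text
t: 17.37
eef_pos: [0.464, -0.004, 0.1081]
tool_rot: [0.001, 0.049, 0.999, -0.0]
contact_force: [6.2, 0.0, -5.5]
gripper_width: 0.168
```

```bash
python3 -c "
from h import *
o=obs();print(o['eef_pos'],o['contact_force'],o['torque'])"
```

```text
[ 0.46399172 -0.00401871  0.10811176] [ 6.16657421  0.01943598 -5.51718476] [ 0.16845237 -1.75318505 -0.00492241]
```

Call:
move_arm(
  commands="0 0 0 0.05 0 0 0; 0 0 0 0 0 0 0; 0 0 0 0 0 0 0",
)

```text
t: 17.62
eef_pos: [0.464, -0.004, 0.1079]
tool_rot: [0.001, 0.049, 0.999, 0.0]
contact_force: [5.6, 0.7, -1.4]
gripper_width: 0.176
```

```bash
python3 -c "
from h import *
o=obs();print(o['eef_pos'],o['contact_force'],o['torque'])"
```

```text
[ 0.4640282  -0.00403427  0.10786442] [ 5.57405845  0.70966423 -1.37788261] [ 0.10012689 -1.43319438  0.01317926]
```

Call:
move_arm(
  commands="0 0.05 0 0.02 0 0 0; 0 0.03 0 0 0 0 0; 0 0 0 0 0 0 0; 0 0 0 0 0 0 0",
)

```text
t: 17.95
eef_pos: [0.4638, -0.004, 0.1078]
tool_rot: [0.002, 0.049, 0.999, 0.0]
contact_force: [6.5, 0.9, -1.8]
gripper_width: 0.17
```

```bash
python3 -c "
from h import *
o=obs();print(o['eef_pos'],o['contact_force'],o['torque'])"
```

```text
[ 0.46380817 -0.00400148  0.10783513] [ 6.46650502  0.86849904 -1.84940047] [ 0.07312296 -1.73057117 -0.00697333]
```

Call:
move_arm(
  commands="0 0.05 0 0.02 0 0 0; 0 0.05 0 0.02 0 0 0; 0 0.05 0 0 0 0 0; 0 0 0 0 0 0 0; 0 0 0 0 0 0 0",
)

```text
t: 18.37
eef_pos: [0.4634, -0.0039, 0.1078]
tool_rot: [0.003, 0.049, 0.999, 0.0]
contact_force: [7.8, -0.5, -2.3]
gripper_width: 0.172
```

```bash
python3 -c "
from h import *
o=obs();print(o['eef_pos'],o['contact_force'],o['torque'])"
```

```text
[ 0.4634318  -0.00393804  0.10777917] [ 7.80418221 -0.54247552 -2.34794734] [-0.07333104 -2.30500553 -0.038594  ]
```

Call:
move_arm(
  commands="0 0.05 0 0.02 0 0 0; 0 0.05 0 0.02 0 0 0; 0 0.05 0 0 0 0 0; 0 0 0 0 0 0 0; 0 0 0 0 0 0 0",
)

```text
t: 18.78
eef_pos: [0.463, -0.0039, 0.1077]
tool_rot: [0.004, 0.049, 0.999, 0.0]
contact_force: [9.1, -0.0, -3.5]
gripper_width: 0.167
```

```bash
python3 -c "
from h import *
o=obs();print(o['eef_pos'],o['contact_force'],o['torque'])"
```

```text
[ 0.46304973 -0.00388685  0.10768957] [ 9.14271673e+00 -2.70808321e-03 -3.49134748e+00] [-0.25397587 -2.7786562   0.05336412]
```

Call:
move_arm(
  commands="0 0.02 0 0.02 0 0 0; 0 0 0 0 0 0 0; 0 0 0 0 0 0 0; 0 0 0 0 0 0 0; 0 0 0 0 0 0 0; 0 0 0 0 0 0 0; 0 0 0 0 0 0 0; 0 0 0 0 0 0 0; 0 0 0 0 0 0 0; 0 0 0 0 0 0 0",
)

```text
t: 19.62
eef_pos: [0.463, -0.0039, 0.1076]
tool_rot: [0.004, 0.049, 0.999, 0.0]
contact_force: [11.3, -0.1, -1.5]
gripper_width: 0.175
```

```bash
python3 -c "
from h import *
o=obs();print(o['eef_pos'],o['contact_force'],o['torque'])"
```

```text
[ 0.46301043 -0.00385163  0.10761344] [11.32483312 -0.08740753 -1.45567524] [-0.25457029 -2.82328606 -0.00718851]
```

Call:
move_arm(
  commands="0 -0.1 0 0 0 0 0; 0 -0.1 0 0 0 0 0; 0 -0.1 0 0 0 0 0; 0 -0.1 0 0 0 0 0; 0 -0.1 0 0 0 0 0; 0 -0.1 0 0 0 0 0; 0 -0.1 0 0 0 0 0; 0 0 0 0 0 0 0; 0 0 0 0 0 0 0",
)

```text
t: 20.37
eef_pos: [0.4647, -0.0043, 0.1057]
tool_rot: [-0.001, 0.049, 0.999, -0.0]
contact_force: [1.4, -0.2, 1.1]
gripper_width: 0.175
```

```bash
python3 -c "
from h import *
o=obs();print(o['eef_pos'],o['contact_force'],o['torque'])
delta(np.array([.466,-.004,.1004]),np.radians(-5.6))
s=cam('scene');np.savez('pics/s5.npz',img=s[0],K=s[1],Rc=s[2],c=s[3])
cv2.imwrite('pics/s5c.png',cv2.resize(cv2.convertScaleAbs(s[0][160:235,270:350],alpha=1.6),(640,600),interpolation=cv2.INTER_CUBIC)[:,:,::-1])"
```

```text
[ 0.46467285 -0.00425353  0.10568695] [ 1.39563159 -0.16531598  1.08676677] [-0.1000517  -0.41569844 -0.00800881]
pos [ 0.4647 -0.0043  0.1057] shift now-axes cm [-0.13  0.04  0.53] goal-axes cm [-0.13  0.04  0.53] turn [-0.02 -0.13 -0.01] F [ 1.4  -0.17  1.09] t 20.37
```

View pics/s5c.png

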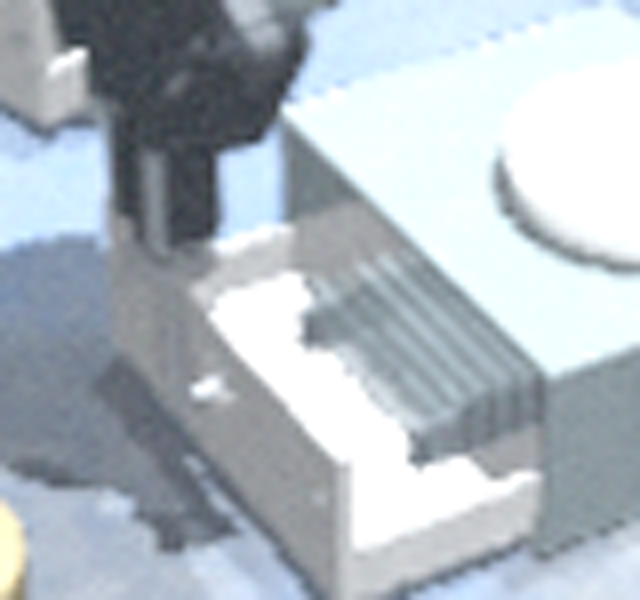

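The tray is out. The tip is still lightly touching the panel, so I ease forward and then lower to exit height.

Call:
move_arm(
  commands="0 -0.1 0 0 0 0 0; 0 -0.1 0 0 0 0 0; 0 -0.1 0 0 0 0 0; 0 0 0 0 0 0 0; 0 0 0 0 0 0 0",
)

```text
t: 20.83
eef_pos: [0.4686, -0.0044, 0.1061]
tool_rot: [-0.0, 0.049, 0.999, -0.0]
contact_force: [0.2, -0.6, -0.8]
gripper_width: 0.167
```

```bash
python3 -c "
from h import *
o=obs();print(o['eef_pos'],o['contact_force'],o['torque'])"
```

```text
[ 0.46856358 -0.00443755  0.10607088] [ 0.17889604 -0.55140752 -0.80958818] [ 0.01855569  0.01607031 -0.01197127]
```

Call:
move_arm(
  commands="0 0 0 0.15 0 0 0; 0 0 0 0.15 0 0 0; 0 0 0 0.1 0 0 0; 0 0 0 0 0 0 0; 0 0 0 0 0 0 0",
)

```text
t: 21.25
eef_pos: [0.4687, -0.0045, 0.1021]
tool_rot: [-0.0, 0.049, 0.999, -0.0]
contact_force: [-1.0, -0.0, -1.1]
gripper_width: 0.172
```

Call:
move_arm(
  commands="0 0 0 0.1 0 0 0; 0 0 0 0.07 0 0 0; 0 0 0 0 0 0 0; 0 0 0 0 0 0 0",
)

```text
t: 21.58
eef_pos: [0.4687, -0.0045, 0.1005]
tool_rot: [-0.0, 0.049, 0.999, 0.0]
contact_force: [0.1, 0.7, -1.4]
gripper_width: 0.168
```

```bash
python3 -c "
from h import *
o=obs();print(o['eef_pos'],o['contact_force'],o['torque'])"
```

```text
[ 0.46873063 -0.00447259  0.10045621] [ 0.09684041  0.7048287  -1.41938932] [-0.04433758  0.01460143 -0.0124471 ]
```

Call:
move_arm(
  commands="0 0.1 0 0 0 0 0; 0 0.1 0 0 0 0 0; 0 0.1 0 0 0 0 0; 0 0.1 0 0 0 0 0; 0 0.1 0 0 0 0 0; 0 0 0 0 0 0 0; 0 0 0 0 0 0 0",
)

```text
t: 22.17
eef_pos: [0.4637, -0.004, 0.1005]
tool_rot: [-0.0, 0.049, 0.999, 0.0]
contact_force: [-0.2, -0.1, -1.0]
gripper_width: 0.165
```

```bash
python3 -c "
from h import *
o=obs();print(o['eef_pos'],o['contact_force'],o['torque'])"
```

```text
[ 0.46372921 -0.00396016  0.10050122] [-0.19675646 -0.05841286 -1.02092366] [ 0.00077838 -0.0306373  -0.03720636]
```

Call:
move_arm(
  commands="0 0.15 0 0 0 0 0; 0 0.15 0 0 0 0 0; 0 0.15 0 0 0 0 0; 0 0.15 0 0 0 0 0; 0 0.2 0 0 0 0 0; 0 0.2 0 0 0 0 0; 0 0.3 0 0 0 0 0; 0 0.4 0 0 0 0 0; 0 0.4 0 0 0 0 0; 0 0.2 0 0 0 0 0; 0 0 0 0 0 0 0",
)

```text
t: 23.08
eef_pos: [0.4402, -0.0017, 0.1004]
tool_rot: [-0.0, 0.049, 0.999, 0.0]
contact_force: [-0.5, -0.5, -1.0]
gripper_width: 0.172
```

```bash
python3 -c "
from h import *
o=obs();print(o['eef_pos'],o['contact_force'],o['torque'])
delta(np.array([.473,-.2474,.165]),np.radians(-3.8))
s=cam('scene');np.savez('pics/s6.npz',img=s[0],K=s[1],Rc=s[2],c=s[3])
cv2.imwrite('pics/s6c.png',cv2.resize(cv2.convertScaleAbs(s[0][160:235,260:340],alpha=1.6),(640,600),interpolation=cv2.INTER_CUBIC)[:,:,::-1])"
```

```text
[ 0.44016431 -0.00168486  0.10043447] [-0.46196534 -0.51277461 -1.03291219] [-0.03562943 -0.01444866  0.01186165]
pos [ 0.4402 -0.0017  0.1004] shift now-axes cm [ -5.66 -24.13  -6.46] goal-axes cm [ -4.9  -24.3   -6.46] turn [ 0.01 -0.04 -1.8 ] F [-0.46 -0.51 -1.03] t 23.08
```

View pics/s6c.png

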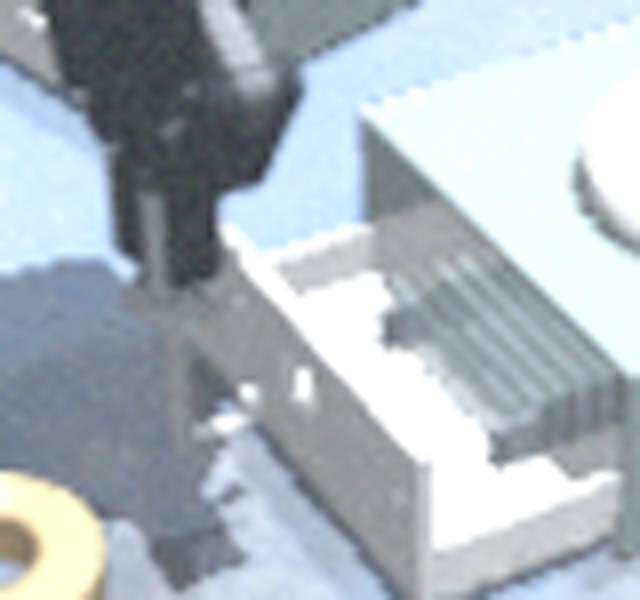

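```bash
python3 -c "
from h import *
d=np.load('pics/s6.npz');A=(d['K'],d['Rc'],d['c'])
ax=np.array([.4402,-.0017,.1004-.0675]);u=np.array([.9952,-.0976,0])
print((proj([ax+u*.022+[0,0,.014],ax+u*.022+[0,0,.007],ax+[0,0,.006],ax+[0,0,.055]],*A)-[260,160])*8)"
```

```text
[[248.08479382 385.76299308]
 [249.0784233  404.0995166 ]
 [183.01088082 430.97150273]
 [173.38052413 298.32969365]]
```

Call:
move_arm(
  commands="0 0 0 -1 0 0 0; 0 0 0 -2 0 0 0; 0 0 0 -2 0 0 0; 0 0 0 -1.46 0 0 0; 0 0 0 0 0 0 -1.8; 0 -0.6 -2.5 0 0 0 0; 0 -0.8 -3.5 0 0 0 0; 0 -0.8 -3.6 0 0 0 0; 0 -0.8 -3.6 0 0 0 0; 0 -0.8 -3.6 0 0 0 0; 0 -0.6 -3.5 0 0 0 0; 0 -0.5 -2.5 0 0 0 0",
)

```text
t: 24.13
eef_pos: [0.4747, -0.2363, 0.1662]
tool_rot: [0.001, 0.034, 0.999, -0.001]
contact_force: [0.9, 0.6, -1.2]
gripper_width: 0.17
```

Call:
move_arm(
  commands="0 0 -1.5 0 0 0 0; 0 0 0 0 0 0 0; 0 0 0 0 0 0 0; 0 0 0 0 0 0 0",
)

```text
t: 24.47
eef_pos: [0.4738, -0.2464, 0.1653]
tool_rot: [-0.0, 0.033, 0.999, 0.0]
contact_force: [-1.1, -0.8, -0.3]
gripper_width: 0.172
```

```bash
python3 -c "
from h import *
delta(np.array([.473,-.2475,.165]),np.radians(-3.8))
w=cam('wrist'); g=w[0]; np.savez('pics/w7.npz',img=g,K=w[1],Rc=w[2],c=w[3])
o=np.load('pics/w2.npz')['img']
f=lambda g:cv2.resize(g[150:400,220:410],(380,500),interpolation=cv2.INTER_CUBIC)
s=cam('scene'); np.savez('pics/s7.npz',img=s[0],K=s[1],Rc=s[2],c=s[3])
cv2.imwrite('pics/w7.png',np.hstack([f(o),f(g)])[:,:,::-1])"
```

```text
pos [ 0.4738 -0.2464  0.1653] shift now-axes cm [ 0.07 -0.12  0.03] goal-axes cm [ 0.07 -0.12  0.03] turn [ 0.05 -0.01  0.04] F [-1.06 -0.82 -0.32] t 24.47
```

View pics/w7.png

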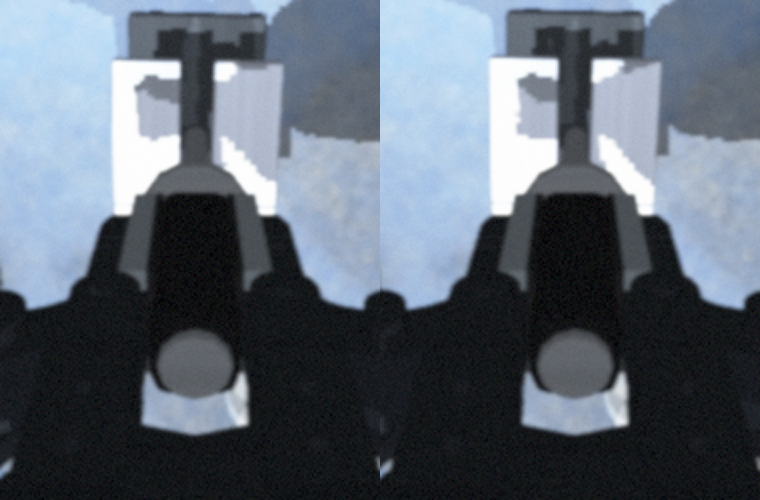

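The left half is just after the lift and the right half is now. The hook sits the same in the grip. I centre it and lower it.

Call:
move_arm(
  commands="0 0.06 -0.11 0 0 0 0; 0 0 0 1 0 0 0; 0 0 0 1.5 0 0 0; 0 0 0 1.5 0 0 0; 0 0 0 1.5 0 0 0; 0 0 0 1.2 0 0 0; 0 0 0 0.7 0 0 0; 0 0 0 0.3 0 0 0; 0 0 0 0 0 0 0; 0 0 0 0 0 0 0",
)

```text
t: 25.4
eef_pos: [0.4732, -0.2487, 0.0884]
tool_rot: [0.0, 0.033, 0.999, -0.0]
contact_force: [-0.8, -0.2, -0.8]
gripper_width: 0.172
```

```bash
python3 -c "
from h import *
delta(np.array([.4732,-.2476,.0825]),np.radians(-3.8));print(obs()['torque'])"
```

```text
pos [ 0.4732 -0.2487  0.0884] shift now-axes cm [0.01 0.11 0.59] goal-axes cm [0.01 0.11 0.59] turn [-0.01  0.03 -0.02] F [-0.79 -0.18 -0.83] t 25.4
[-0.00117262  0.01799275  0.06832937]
```

Call:
move_arm(
  commands="0 0 0.11 0.2 0 0 0; 0 0 0 0.2 0 0 0; 0 0 0 0.15 0 0 0; 0 0 0 0.05 0 0 0; 0 0 0 0 0 0 0; 0 0 0 0 0 0 0",
)

```text
t: 25.9
eef_pos: [0.4734, -0.2473, 0.0825]
tool_rot: [0.0, 0.033, 0.999, 0.0]
contact_force: [-0.5, 1.4, 4.6]
gripper_width: 0.169
```

The collar is on the plate: same height and same 4.6 N as when I gripped it. Release and back off.

Call:
move_arm(
  commands="0.3 0 0 0 0 0 0; 0.5 0 0 0 0 0 0; 0.8 0 0 0 0 0 0; 0.8 0 0 0 0 0 0; 0.8 0 0 0 0 0 0; 0.8 0 0 0 0 0 0; 0.8 0 0 0 0 0 0",
)

```text
t: 26.48
eef_pos: [0.4731, -0.2474, 0.082]
tool_rot: [-0.0, 0.033, 0.999, -0.0]
contact_force: [-0.4, -0.1, -0.7]
gripper_width: 0.8
```

Call:
move_arm(
  commands="0.8 0 0 -0.5 0 0 0; 0.8 0 0 -1.5 0 0 0; 0.8 0 0 -2 0 0 0; 0.8 0 0 -3 0 0 0; 0.8 0 0 -3 0 0 0; 0.8 0 0 -3 0 0 0; 0.8 0 0 -3 0 0 0; 0.8 0 0 -1 0 0 0; 0.8 0 0 0 0 0 0; 0.8 0 0 0 0 0 0",
)

```text
t: 27.32
eef_pos: [0.473, -0.2472, 0.2521]
tool_rot: [0.0, 0.033, 0.999, 0.0]
contact_force: [-0.2, 0.6, 0.2]
gripper_width: 0.797
```

```bash
python3 -c "
from h import *
o=obs();print(o['t'],o['eef_pos'],o['contact_force'],o['gripper_width'])
w=cam('wrist'); g=w[0]; s=cam('scene')[0]
d0=np.load('pics/scene0.npz');im=d0['img'].astype(int)
print('handle',proj([[.474,-.2475,.133],[.474,-.2475,.07]],*w[1:]))
a=cv2.resize(g[130:240,250:470],(600,300),interpolation=cv2.INTER_CUBIC);b=cv2.resize(s[150:300,200:420],(440,300),interpolation=cv2.INTER_CUBIC)
p=np.zeros((600,600,3),np.uint8);p[:300]=a;p[300:,:440]=b;cv2.imwrite('pics/end.png',p[:,:,::-1])"
```

```text
27.3167 [ 0.47304299 -0.24722883  0.25209617] [-0.23557919  0.6072611   0.23316959] 0.797028147984177
handle [[318.17902603 196.76186743]
 [317.99989385 179.52737544]]
```

The picture limit is reached, so I check the end state numerically.

```bash
python3 -c "
from h import *
s=cam('scene'); d=np.load('pics/scene0.npz')['img'].astype(int)
df=abs(s[0].astype(int)-d).max(2)
print('stand/hook diff',df[230:300,340:400].mean(), (df[230:300,340:400]>40).sum())
m=lambda g:(lambda k:(k.sum(),np.argwhere(k).mean(0)+[234,355],np.argwhere(k).min(0)+[234,355],np.argwhere(k).max(0)+[234,355]))(g[234:262,355:380].max(2)<60)
print('handle before',m(d));print('handle now',m(s[0]))
t=cam('top');g=t[0];d2=np.load('pics/top0.npz')['img'].astype(int);e=abs(g.astype(int)-d2).max(2)
# tray panel top edge: bright strip below the cabinet front
for col in (290,310,330):
  c=g[185:245,col].astype(int).mean(1);print(col,c.round(0).astype(int).tolist())
for n,(r,c) in dict(narrow=(160,200),marker=(260,237),tape=(260,300),stopper=(263,335),bottle=(159,397),yellow=(261,380)).items(): print(n,e[r-18:r+18,c-20:c+20].mean().round(1))
print(ray([310,219],*t[1:],.065))
"
```

```text
stand/hook diff 14.561190476190475 409
handle before (np.int64(185), array([250.15675676, 366.01081081]), array([239, 361]), array([261, 372]))
handle now (np.int64(185), array([250.12432432, 366.22162162]), array([239, 361]), array([261, 372]))
290 [69, 67, 68, 111, 150, 157, 156, 154, 168, 172, 173, 173, 172, 173, 172, 172, 172, 172, 172, 173, 173, 173, 172, 173, 173, 172, 173, 120, 62, 46, 37, 75, 88, 87, 88, 88, 100, 101, 101, 102, 103, 100, 99, 101, 101, 103, 105, 104, 104, 106, 110, 107, 104, 104, 104, 103, 102, 103, 101, 104]
310 [93, 97, 70, 63, 92, 93, 70, 145, 127, 77, 155, 168, 171, 172, 173, 173, 172, 172, 172, 173, 173, 172, 172, 172, 172, 172, 172, 173, 173, 150, 82, 45, 41, 76, 83, 84, 84, 84, 96, 105, 110, 106, 105, 104, 107, 109, 108, 104, 100, 103, 102, 101, 103, 106, 106, 106, 109, 107, 104, 87]
330 [128, 128, 122, 82, 70, 71, 70, 69, 145, 160, 161, 159, 169, 173, 172, 172, 173, 172, 172, 173, 172, 172, 172, 173, 173, 173, 173, 172, 149, 140, 166, 173, 107, 53, 45, 43, 41, 42, 40, 41, 55, 59, 59, 59, 60, 60, 59, 59, 60, 60, 60, 61, 61, 60, 60, 59, 59, 60, 59, 60]
narrow 10.0
marker 10.2
tape 31.4
stopper 36.2
bottle 9.3
yellow 10.3
[[ 0.46767181 -0.01603652  0.065     ]]
```

```bash
python3 -c "
from h import *
print(bot.hand_in()); print(obs()['t'])"
```

```text
the job is handed in; nothing more can be done
None
the job is handed in; nothing more can be done
```

The wide cabinet's tray is drawn out to its stop, the hook is back in its stand, and I handed the job in at about 27 s. No verdict was reported.

- **Pull:** I put the hook's tip through the finger hole and drew the tray out until it met its stop. I then held the pull for about 0.8 s. The wrist force read 9 to 11 N and the torque suggests about 10 N; every reading I took stayed below 14 N.
- **Hook:** In the scene camera the hook's handle is in the same pixels as before the job, to within 0.3 px. It seated at the same height and force as when I gripped it, and the gripper is open and 17 cm clear.
- **Tray:** In the top camera the tray's front edge is about 67 mm out, where the requirement is at least 58 mm.
- **Other things:** The areas of the narrow tray, marker, bottle and yellow look-alike hardly changed in the images.
    - **Tape roll and stopper:** these areas did change. I put that down to the arm's shadow but didn't confirm it; the arm never went near them.
    - **Petri dish and flask:** I did not compare these at the end.
- **Not checked by eye:** The picture limit was reached, so the final check used camera numbers only. The area around the stand also showed some change, and I assumed that was shadow because the handle itself matched.

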